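Switch the ball sorter to its other chute and let the balls down

TASK

The ball sorter on the bench is set to feed one of its two outlet chutes: push down the raised end of the white seesaw gate with a fingertip so that it rocks over and stays down on the other side. Then push the slide stop on the infeed fully open to the left, so that all four balls roll down into the other outlet chute and come to rest there. Do not touch or lift the balls and leave the things standing around where they are; nothing needs to be grasped.

Things in the scene. Friction and masses are not known exactly. Their poses are not given: they have to be found in the camera images.
- sorter: Ball sorter, fixed on the bench: dark T-shaped base plate 8 mm thick, x -55 to 55 mm by y -205 to 205 mm, its tail back to x = 195 mm by y -80 to 80 mm. Origin on the bench under the middle of the gate pivot; x runs along the infeed away from the robot, y to the left along the gate, z up. Its yaw is up to 0.3 rad either way.
- infeed_end (a point): Middle of the floor at the open lower end of the grey infeed chute, 103 mm above the bench, at sorter x = 26 mm, y = 0. The chute is 32 mm wide with walls 14 mm high and rises along sorter +x by 0.14 rad, 156 mm long.
- outlet_left (a point): Middle of the left aluminium outlet chute, an open-topped trough closed at its ends, 20 mm above the bench at sorter y = +129 mm, x = 0. Inside 70 mm along x and 132 mm along y, floor sloping down outward, side walls 52 mm high, outer end wall 68 mm.
- outlet_right (a point): The same on the right, at sorter y = -129 mm.
- gate (a joint): Tilt of the white seesaw gate (a channel 170 x 38 mm), rad; pivot along sorter x, 75 mm above the bench. Positive: left (+y) end up, balls go right. Negative: right end up, balls go left. Starts at rest on either stop, -0.30 or +0.30. Top-heavy: pushed past level it falls to the other stop and stays. About 0.5 N on the raised pad moves it.
- gate_weight (a point): Middle of the steel weight bar (26 mm thick, 50 mm long along the gate) fixed to the gate, in front of it: 58 mm above the pivot in the gate frame and 32 mm towards the robot. Its top is at most 148 mm above the bench.
- pad_left (a point): Centre of the top of the black fingertip pad on the left (+y) end of the gate; pad 40 mm along sorter x, 34 mm along the gate, 4 mm thick. In the gate frame 68 mm along the gate from the pivot and 38 mm above it. About 131 mm above the bench when raised, 91 mm when down; it moves 22 mm outward on its way down.
- pad_right (a point): The same on the right (-y) end of the gate.
- stop (a joint): Opening of the slide stop, m: 0 shut (blocks the infeed chute, as at the start), 0.040 fully open at its end stop. It slides along the sorter +y (left), is stiff (2 to 4 N) and stays where it is left.
- stop_tab (a point): Centre of the black tab on the slide stop: 28 mm along sorter x, 24 mm along y, 32 mm high, on a steel blade 4 mm thick. 160 mm above the bench, at sorter x = 75 mm, y = 0 when shut. Its right (-y) face is free to push on; the infeed walls end 20 mm below the lower edge of the tab or lower.
- ball1_center (a point): One of four equal white ceramic balls, 20 mm across, 25 g; this point is its centre. The four start in a row in the infeed chute behind the stop, and roll off by themselves when it is opened.
- ball2_center (a point): One of four equal white ceramic balls, 20 mm across, 25 g; this point is its centre. The four start in a row in the infeed chute behind the stop, and roll off by themselves when it is opened.
- ball3_center (a point): One of four equal white ceramic balls, 20 mm across, 25 g; this point is its centre. The four start in a row in the infeed chute behind the stop, and roll off by themselves when it is opened.
- ball4_center (a point): One of four equal white ceramic balls, 20 mm across, 25 g; this point is its centre. The four start in a row in the infeed chute behind the stop, and roll off by themselves when it is opened.
- bottle: Bystander: small amber bottle, 48 mm across, 95 mm high, standing loose in front of the left outlet. Origin under its centre.
- lens: Bystander: lens in a holder on a steel post foot 48 mm across, 96 mm high, loose, behind the left outlet. Origin under its centre.
- carton: Bystander: small cardboard box 60 x 90 x 45 mm, loose, behind the right outlet. Origin under its centre.
- driver: Bystander: screwdriver 160 mm long lying loose in front of the right outlet. Origin under its middle.

How it is judged:
On the way, in this order (a step that is already met when the one before it is completed fails the run):
1. The gate is rocked over to its other stop while the slide stop is still shut (((value of joint gate below -0.25 rad and distance of pad_left from where it was at the start of the episode above 0.03 m) or (value of joint gate above 0.25 rad and distance of pad_left from where it was at the start of the episode above 0.03 m)) and value of joint stop below 0.006 m), for 0.2 s.
2. The slide stop is pushed fully open (value of joint stop above 0.034 m), for 0.2 s.
At the end, for the whole second after the job is handed in: The gate rests within 0.05 rad of the stop opposite to the one it started on, the slide stop is open to within 6 mm of its end, and all four balls lie at rest (under 0.05 m/s) inside the outlet chute on the side that the gate did not feed at first (((value of joint gate below -0.25 rad and distance of pad_left from where it was at the start of the episode above 0.03 m and y of each of ball1_center, ball2_center, ball3_center, ball4_center in the frame of sorter above 0.085 m and height (world z) of ball1_center between 0.015 and 0.06 m and x of ball1_center in the frame of sorter between -0.036 and 0.036 m and height (world z) of ball2_center between 0.015 and 0.06 m and x of ball2_center in the frame of sorter between -0.036 and 0.036 m and height (world z) of ball3_center between 0.015 and 0.06 m and x of ball3_center in the frame of sorter between -0.036 and 0.036 m and height (world z) of ball4_center between 0.015 and 0.06 m and x of ball4_center in the frame of sorter between -0.036 and 0.036 m) or (value of joint gate above 0.25 rad and distance of pad_left from where it was at the start of the episode above 0.03 m and y of each of ball1_center, ball2_center, ball3_center, ball4_center in the frame of sorter below -0.085 m and height (world z) of ball1_center between 0.015 and 0.06 m and x of ball1_center in the frame of sorter between -0.036 and 0.036 m and height (world z) of ball2_center between 0.015 and 0.06 m and x of ball2_center in the frame of sorter between -0.036 and 0.036 m and height (world z) of ball3_center between 0.015 and 0.06 m and x of ball3_center in the frame of sorter between -0.036 and 0.036 m and height (world z) of ball4_center between 0.015 and 0.06 m and x of ball4_center in the frame of sorter between -0.036 and 0.036 m)) and value of joint stop above 0.034 m and linear speed of each of ball1, ball2, ball3, ball4 below 0.05 m/s); the robot touches nothing.
It fails at once if A ball is touched by the robot (contact force between any of the fingers, the arm and ball1 above 0.3 N or contact force between any of the fingers, the arm and ball2 above 0.3 N or contact force between any of the fingers, the arm and ball3 above 0.3 N or contact force between any of the fingers, the arm and ball4 above 0.3 N).
It fails at once if A ball is lifted (height (world z) of any of ball1_center, ball2_center, ball3_center, ball4_center above 0.165 m).
It fails at once if A bystander is shifted by more than 20 mm or lifted (distance of any of bottle, lens, carton, driver from where it was at the start of the episode above 0.02 m).
It fails at once if A standing bystander is tipped (angle between any of bottle, lens, carton's own z axis and vertical above 0.3 rad).
It also fails if it takes over 48 s, if anything falls off the work surface, if the arm or the gripper's body presses on something with over 40 N, if the wrist force passes 120 N, or if a joint passes its speed limit or range.

ROBOT

A 7-joint arm with a two-finger parallel gripper is mounted at the origin on the work surface. World frame = base frame: x ahead of the robot, y to its left, z up, the work surface at z = 0. Lengths are in m, angles in rad, forces in N, time in s.
With the tool pointing down it reaches from about 0.4 to 0.85 m from the base axis. Payload 4.5 kg.
Tool frame: the origin (TCP) lies midway between the tips of the shut fingers; the grasp point (between the pads) lies manip.hold_point_z behind it (manip.hold_point_z is the distance from the TCP to the grasp point, in m); z points along the fingers, y is the direction in which the jaws open and shut (so a half turn about z gives the same grasp; the last joint's range is limited). The gripper opens to 88 mm and grips with 3 to 60 N. Pads are 18 mm wide; open, the fingers measure 123 mm over their backs; the gripper's body (75 mm by 187 mm) begins 45 mm behind the grasp point.
Start: joints at [0.034, 0.689, -0.195, 1.565, 0.157, 0.902, -0.215], TCP at [0.625, 0, 0.239] pointing down, gripper open.
Joint ranges: [-3.01, 3.01], [-0.46, 2.08], [-1.47, 1.51], [0.13, 2.56], [-1, 4.14], [0.04, 2.09], [-2.66, 2.66]. Speed limits (rad/s): [2.57, 2.57, 3.14, 3.14, 3.14, 3.14, 3.14].

INTERFACE

Orientations are given as a unit quaternion [x, y, z, w].
In Python, from plant import manip gives the robot as it stands.
- The arm moves only by the tool apply_moves, never from a script. Its argument "commands" is a list that holds one entry, the list of rows, each a list of 7 numbers: the finger opening in mm, from 0 to 88.1, then the shift along the tool's x, y, z in mm, then the turn, a rotation vector about the tool's x, y, z in degrees. In form: [[[hand, tx, ty, tz, rx, ry, rz], ...]]. A call has 1 to 20 rows; each row shifts and turns the commanded pose from where the row before left it, along the tool's axes as they then stand; what a row does not reach is not made up. A row lasts 1/10 s, in which the tool goes at most 50 mm and 8.59 degrees, less where a joint would pass 70% of its speed; a pose out of reach is approached as far as the arm can. A call with a gripper value outside its range is refused whole. The fingers move at their own pace and stop on an object; "force" is the grip in N (left out, the last holds). Time passes only in rows, so rows that do not move let the fingers close. It gives the time, the measured TCP pose, the force and the opening at its end, in the units of the state.
- manip.state(): the state, without advancing time (a new reading comes with each control period).
- manip.camera(name): name is "scene" or "side" or "wrist"; returns a dict with "frame" (384x512x3 uint8, red, green, blue), "z_map" (384x512 float32, m along the optical axis (not along the pixel's ray), 0 where there is no reading), "fov_y" (degrees; the focal length in pixels is half the picture's height over the tangent of half this angle, whatever the lens; pixels are square), "cx", "cy" (the principal point, pixels), "rvec" (rotation vector, rad) and "tvec" (3), from world to camera coordinates, as OpenCV has them. Camera axes: x right, y down, z forward; pixel columns grow to the right and rows downward; lengths in m; the calibration is good to about 2 mm. The wrist camera is an equidistant fisheye: a pixel r from the principal point sees the ray r / f radians off the axis. A picture is of the moment at which its call begins.
- manip.sign_off(): hands the job in, once; it reports no verdict.
The state is a dict: "time_s": time; "q": joint angles; "qd": joint speeds; "joint_efforts": joint torques, N m; "ee_pos": TCP position; "orientation": TCP orientation; "contact_force": force on the tool from outside, world axes, zero at the start; "ft_torque": the same for the moment, N m; "opening": finger opening in m.
Only numpy, scipy, OpenCV 4.12 (cv2) and the standard library are available. Lean on these libraries where they do the work, as an engineer would, in place of code of your own. Each camera call takes 0.05 s, during which the arm holds its last target. There are 200 camera calls.

## Working session

There is one attempt and no reset: what is moved stays moved. The work goes in short steps, Python scripts to look and compute and a tool call to move; the robot and the scene stay as the last step left them, time stands still between calls to the robot, and variables do not carry over. Pictures are saved under pics/ and viewed, on a budget of 10 in all, crops included, one or two more only if the job needs it, and the job is handed in when it is done.

Besides the shell and the picture viewer there is one more tool, called by a JSON object that holds its "api" and its "payload", one argument or row to a line. apply_moves: Moves the arm, as the interface text tells. Its arguments: {"type":"object","properties":{"commands":{"type":"array"},"force":{"type":"number"}},"required":["commands"]}

```bash
mkdir -p pics; ls
cat > h.py <<'E'
import numpy as np,cv2
from plant import manip
def cam(n):
    c=manip.camera(n); R=cv2.Rodrigues(np.array(c['rvec'],float))[0]; c['R']=R; c['t']=np.array(c['tvec'],float).ravel()
    c['f']=c['frame'].shape[0]/2/np.tan(np.radians(c['fov_y']/2)); return c
def cloud(c):
    z=c['z_map']; h,w=z.shape; u,v=np.meshgrid(np.arange(w),np.arange(h))
    P=np.stack([(u-c['cx'])/c['f']*z,(v-c['cy'])/c['f']*z,z],-1)
    W=(P-c['t'])@c['R']; W[z==0]=np.nan; return W
def proj(c,p):
    q=c['R']@np.array(p)+c['t']; return q[:2]/q[2]*c['f']+[c['cx'],c['cy']]
E
python3 - <<'E'
from h import *
s=manip.state();print(s['time_s'],s['ee_pos'],s['orientation'],manip.hold_point_z)
ims=[]
for n in('scene','side'):
    c=cam(n);np.savez(n+'0.npz',W=cloud(c),frame=c['frame'],R=c['R'],t=c['t'],f=c['f'],cx=c['cx'],cy=c['cy'])
    cv2.imwrite(f'pics/{n}0.png',cv2.resize(c['frame'][:,:,::-1],(800,600)))
    print(n,-c['R'].T@c['t'])
E
```

```text
pics
0.0 [ 6.24354799e-01 -5.56909434e-05  2.37893545e-01] [ 7.07066258e-01  7.07146687e-01 -7.15775533e-04 -5.98092132e-04] 0.0187
scene [1.15035631 0.39589285 0.74771695]
side [ 0.10558032 -0.52185556  0.85477374]
```

View pics/scene0.png

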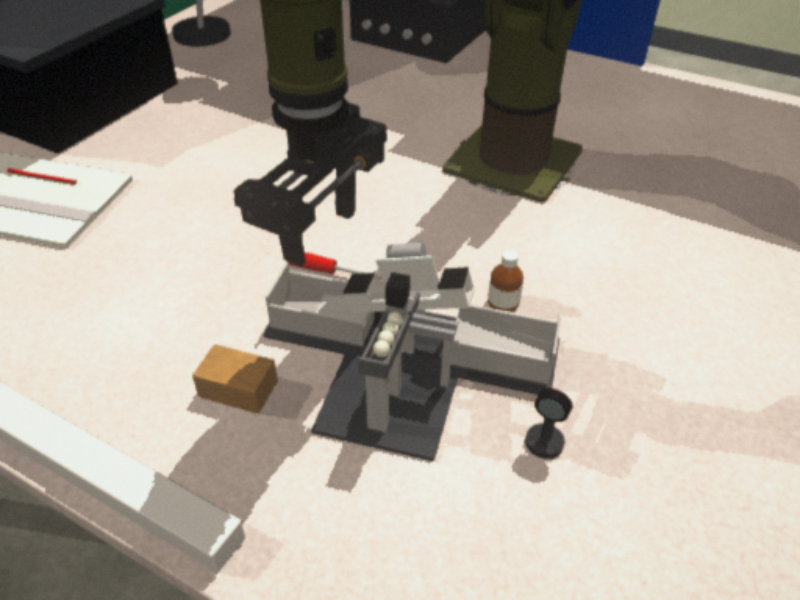

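View pics/side0.png

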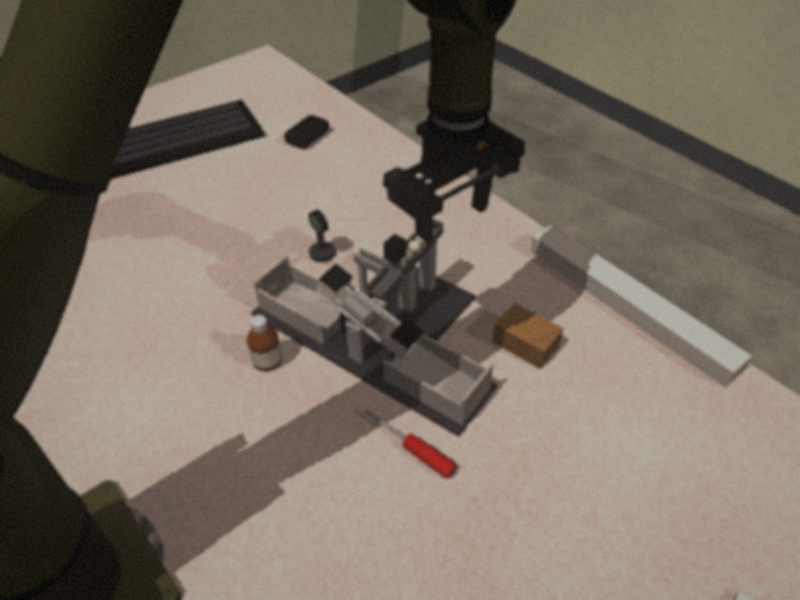

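The scene view shows the tab at (400,290), the left pad at (455,278) and the right pad at (358,284). In the side view they are at (395,248), (335,278) and (405,330). I'll measure these next.

Run:
```python
from h import *
for n,pts in(('scene',dict(tab=(398,281),padL=(455,278),padR=(358,284),ball=(382,348),weight=(405,250),bottle=(510,262),lens=(545,440),carton=(235,362))),('side',dict(tab=(395,246),padL=(335,277),padR=(405,331),bottle=(258,325),driver=(430,455),weight=(365,318)))):
    d=np.load(n+'0.npz')
    for k,(u,v) in pts.items():
        u=int(u*.64);v=int(v*.64)
        w=d['W'][v-1:v+2,u-1:u+2].reshape(-1,3); print(n,k,np.nanmedian(w,0).round(4),np.nanstd(w,0).round(4), d['frame'][v,u])
    # dark pixels at z
    W=d['W'];F=d['frame'].astype(int)
    m=(F.max(-1)<60)&(W[...,2]>.07)&(W[...,2]<.185)&(W[...,0]>.4)&(W[...,0]<.9)
    nn,lab,st,ce=cv2.connectedComponentsWithStats(m.astype(np.uint8))
    for i in range(1,nn):
        if st[i,4]>25: w=W[lab==i]; print(n,st[i],np.median(w,0).round(3),w.min(0).round(3),w.max(0).round(3))
```

```text
scene tab [0.585  0.0786 0.1755] [0.0022 0.0021 0.0011] [48 40 42]
scene padL [0.4986 0.1154 0.133 ] [0.0024 0.002  0.0009] [49 46 44]
scene padR [ 0.5338 -0.0107  0.0923] [0.0025 0.0026 0.0011] [45 43 37]
scene ball [0.6587 0.1003 0.1385] [0.0014 0.0016 0.0008] [231 225 199]
scene weight [0.493  0.0386 0.141 ] [0.0012 0.0017 0.0014] [155 149 144]
scene bottle [0.3874 0.1492 0.0918] [0.0015 0.0017 0.0024] [150 145 132]
scene lens [0.5928 0.2923 0.0144] [0.0014 0.0014 0.0024] [39 39 38]
scene carton [ 0.7014 -0.0983  0.0453] [0.0017 0.0015 0.0015] [194 145  83]
scene [  0  36  35  42 966] [ 0.419 -0.8    0.121] [ 0.4   -0.897  0.07 ] [ 0.427 -0.761  0.185]
scene [281 172  18  13 158] [0.503 0.115 0.132] [0.482 0.098 0.126] [0.521 0.131 0.138]
scene [247 175  15  22 274] [0.595 0.083 0.17 ] [0.573 0.067 0.133] [0.601 0.094 0.179]
scene [220 176  18  12 147] [ 0.534 -0.011  0.092] [ 0.516 -0.028  0.085] [0.553 0.006 0.099]
scene [343 248  23  19 166] [0.59  0.293 0.092] [0.578 0.273 0.071] [0.595 0.312 0.098]
side tab [0.5775 0.0691 0.1763] [0.002  0.0026 0.0011] [36 37 32]
side padL [0
[... 171 characters left out ...]
015 0.0021] [159 155 148]
side driver [ 0.4492 -0.1593  0.0252] [0.0018 0.0014 0.0015] [167  40  34]
side weight [0.4802 0.0179 0.1324] [0.0014 0.0019 0.002 ] [102  92  90]
side [199 135  10  13  63] [0.584 0.278 0.089] [0.578 0.268 0.072] [0.59  0.299 0.099]
side [244 147  39  45 198] [0.607 0.07  0.116] [0.539 0.049 0.07 ] [0.688 0.105 0.137]
side [246 151  15  21 205] [0.58  0.07  0.166] [0.569 0.062 0.126] [0.63  0.104 0.18 ]
side [206 170  18  16 170] [0.497 0.109 0.131] [0.478 0.093 0.105] [0.518 0.127 0.138]
side [235 172  13  16  48] [0.554 0.082 0.11 ] [0.533 0.076 0.1  ] [0.577 0.09  0.12 ]
side [250 203  21  21 237] [ 0.53  -0.015  0.091] [ 0.509 -0.034  0.072] [0.554 0.005 0.098]
```

The left pad is the raised one (z = 131 mm), so the gate has to go to −0.30. The sorter is at about (0.514, 0.062) with a yaw of about 0.249 rad. I'll shut the fingers, turn to align with it and move over the left pad.

{"api": "apply_moves", "payload": {
  "commands": [
    [[0,12,-12,0,0,0,0],[0,16,-16,0,0,0,0],[0,16,-16,0,0,0,0],[0,16,-16,0,0,0,0],[0,16,-16,0,0,0,0],[0,16,-16,0,0,0,0],[0,16,-16,0,0,0,0],[0,16,-16,0,0,0,0],[0,0,0,0,0,0,-4],[0,0,0,0,0,0,-5],[0,0,0,0,0,0,-5],[0,0,0,0,0,0,0],[0,0,0,0,0,0,0],[0,0,0,0,0,0,0]]
  ],
  "force": 20
}}

```text
time_s: 1.5
ee_pos: [0.501, 0.1239, 0.2386]
orientation: [0.616, 0.788, -0.0, -0.0]
contact_force: [0.1, -0.2, 0.1]
opening: 0.0003
```

{"api": "apply_moves", "payload": {
  "commands": [
    [[0,0,0,15,0,0,0],[0,0,0,25,0,0,0],[0,0,0,25,0,0,0],[0,0,0,20,0,0,0],[0,0,0,8,0,0,0],[0,0,0,5,0,0,0],[0,0,0,5,0,0,0],[0,0,0,5,0,0,0],[0,0,0,5,0,0,0],[0,0,0,5,0,0,0],[0,0,0,5,0,0,0],[0,0,0,5,0,0,0],[0,0,0,5,0,0,0],[0,0,0,0,0,0,0],[0,0,0,0,0,0,0],[0,0,0,0,0,0,0]]
  ]
}}

```text
time_s: 3.1
ee_pos: [0.5011, 0.1241, 0.1059]
orientation: [0.616, 0.788, 0.0, 0.0]
contact_force: [-0.2, -1.3, 0.7]
opening: 0.0002
```

Run:
```python
from h import *
a=cam('scene');b=cam('side')
cv2.imwrite('pics/p1.png',np.hstack([cv2.resize(a['frame'][130:310,150:390,::-1],(400,300)),cv2.resize(b['frame'][110:290,140:380,::-1],(400,300))]))
```

```text
(no output)
```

View pics/p1.png

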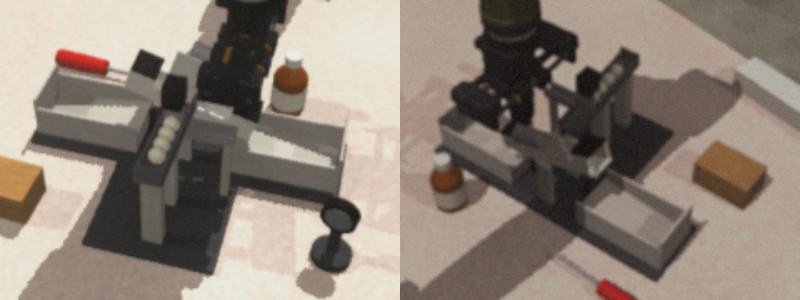

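The picture suggests the right pad has risen, at left panel (147,65). There is still a small side force of 1.3 N, so I'll check the pad height.

Run:
```python
from h import *
O=np.array([.514,.062,0]);ex=np.array([.969,.2465,0]);ey=np.array([-.2465,.969,0])
print(manip.state()['contact_force'])
for n in('scene','side'):
    c=cam(n);W=cloud(c);S=np.stack([(W-O)@ex,(W-O)@ey,W[...,2]],-1);F=c['frame'].astype(int)
    m=(abs(S[...,0])<.025)&(S[...,1]<-.02)&(S[...,1]>-.1)&(S[...,2]>.08)&(S[...,2]<.145)&(F.max(-1)<65)
    print(n,m.sum(),np.median(S[m],0).round(4) if m.any() else '')
    m=(S[...,0]>-.05)&(S[...,0]<-.015)&(abs(S[...,1])<.048)&(S[...,2]>.118)&(S[...,2]<.16)
    print(' weight',m.sum(),np.nanmin(S[m],0).round(3),np.nanmax(S[m],0).round(3))
```

```text
[ 0.03289423 -1.37932017 -1.05347515]
scene 186 [ 0.001  -0.0546  0.1312]
 weight 263 [-0.045 -0.047  0.118] [-0.016  0.017  0.151]
side 209 [-0.0044 -0.0579  0.1312]
 weight 330 [-0.049 -0.047  0.118] [-0.015  0.043  0.152]
```

The gate has rocked over: the right pad is now at z = 0.131, y = −55 mm. I'll lift off gently and check the force.

{"api": "apply_moves", "payload": {
  "commands": [
    [[0,0,0,-4,0,0,0],[0,0,0,-6,0,0,0],[0,0,0,-8,0,0,0],[0,0,0,-10,0,0,0],[0,0,0,0,0,0,0]]
  ]
}}

```text
time_s: 3.8
ee_pos: [0.502, 0.1243, 0.1354]
orientation: [0.616, 0.788, 0.001, 0.001]
contact_force: [1.1, -0.5, 0.6]
opening: 0.0005
```

{"api": "apply_moves", "payload": {
  "commands": [
    [[0,0,0,-20,0,0,0],[0,0,0,-30,0,0,0],[0,0,0,-30,0,0,0],[0,-20,10,0,0,0,0],[0,-23,16,0,0,0,0],[0,-20,16,0,0,0,0],[0,-20,15,0,0,0,0],[0,-20,15,0,0,0,0],[0,0,0,15,0,0,0],[0,0,0,20,0,0,0],[0,0,0,15,0,0,0],[0,0,0,10,0,0,0],[0,0,0,0,0,0,0],[0,0,0,0,0,0,0]]
  ]
}}

```text
time_s: 5.2
ee_pos: [0.5961, 0.0416, 0.1541]
orientation: [0.616, 0.788, 0.0, 0.0]
contact_force: [0.8, 0.1, 0.2]
opening: 0.0003
```

Run:
```python
from h import *
O=np.array([.514,.062,0]);ex=np.array([.969,.2465,0]);ey=np.array([-.2465,.969,0])
s=manip.state();p=s['ee_pos']-O;print(p@ex,p@ey,p[2],s['contact_force'])
a=cam('scene');b=cam('side')
cv2.imwrite('pics/p2.png',np.hstack([cv2.resize(a['frame'][130:310,150:390,::-1],(400,300)),cv2.resize(b['frame'][110:290,140:380,::-1],(400,300))]))
```

```text
0.07448279654161713 -0.039986750225970424 0.1541196492946194 [0.82169369 0.08360241 0.18740201]
```

View pics/p2.png

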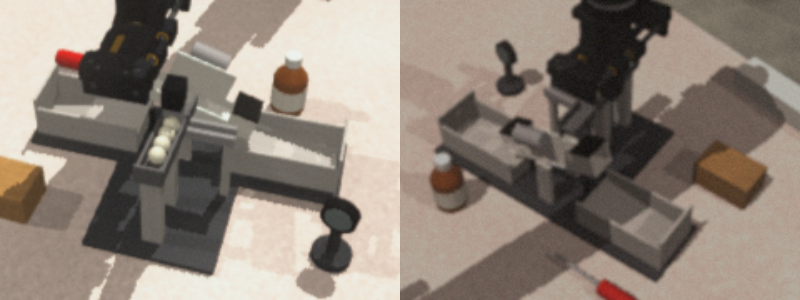

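The left panel shows the fingers beside the tab's right face, with the tab at (175,92). Now I'll push the stop to the left.

{"api": "apply_moves", "payload": {
  "commands": [
    [[0,5,0,0,0,0,0],[0,6,0,0,0,0,0],[0,5,0,0,0,0,0],[0,5,0,0,0,0,0],[0,5,0,0,0,0,0],[0,5,0,0,0,0,0],[0,5,0,0,0,0,0],[0,5,0,0,0,0,0],[0,5,0,0,0,0,0],[0,5,0,0,0,0,0],[0,4,0,0,0,0,0],[0,3,0,0,0,0,0],[0,2,0,0,0,0,0],[0,0,0,0,0,0,0],[0,0,0,0,0,0,0]]
  ]
}}

```text
time_s: 6.8
ee_pos: [0.5822, 0.0957, 0.1538]
orientation: [0.617, 0.787, -0.002, 0.002]
contact_force: [1.5, -8.6, 2.1]
opening: 0.0004
```

{"api": "apply_moves", "payload": {
  "commands": [
    [[0,3,0,0,0,0,0],[0,3,0,0,0,0,0],[0,0,0,0,0,0,0],[0,0,0,0,0,0,0]]
  ]
}}

```text
time_s: 7.2
ee_pos: [0.5821, 0.0959, 0.1539]
orientation: [0.618, 0.786, -0.004, 0.005]
contact_force: [5.0, -17.7, 2.4]
opening: 0.0006
```

Run:
```python
from h import *
O=np.array([.514,.062,0]);ex=np.array([.969,.2465,0]);ey=np.array([-.2465,.969,0])
s=manip.state();p=s['ee_pos']-O;print(p@ex,p@ey,p[2],s['contact_force'])
a=cam('scene');b=cam('side')
cv2.imwrite('pics/p3.png',np.hstack([cv2.resize(a['frame'][130:310,150:390,::-1],(400,300)),cv2.resize(b['frame'][110:290,140:380,::-1],(400,300))]))
```

```text
0.07430264947511606 0.016031532288808666 0.15387251335678032 [  5.01086549 -17.67589378   2.39637797]
```

View pics/p3.png

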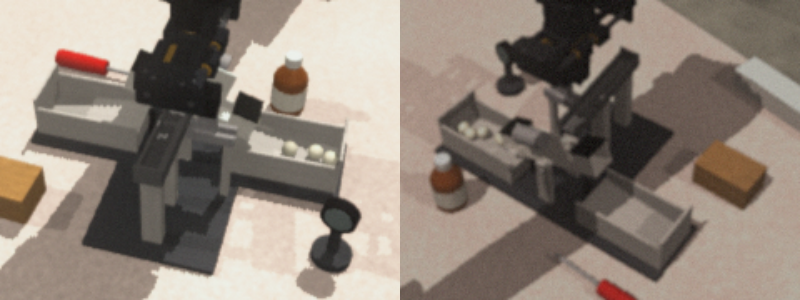

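The tab is hard against its end stop (18 N with no further motion), and the balls are already in the left chute. I'll back off and check.

{"api": "apply_moves", "payload": {
  "commands": [
    [[0,-5,0,0,0,0,0],[0,-8,0,0,0,0,0],[0,-12,0,0,0,0,0],[0,-15,0,0,0,0,0],[0,0,0,-20,0,0,0],[0,0,0,-30,0,0,0],[0,0,0,-30,0,0,0],[0,-25,0,0,0,0,0],[0,-35,0,0,0,0,0],[0,-35,0,0,0,0,0],[0,0,0,0,0,0,0],[0,0,0,0,0,0,0],[0,0,0,0,0,0,0],[0,0,0,0,0,0,0]]
  ]
}}

```text
time_s: 8.7
ee_pos: [0.6123, -0.0237, 0.2337]
orientation: [0.615, 0.789, 0.0, -0.0]
contact_force: [0.6, 0.2, -0.3]
opening: 0.0006
```

Run:
```python
from h import *
O=np.array([.514,.062,0]);ex=np.array([.969,.2465,0]);ey=np.array([-.2465,.969,0])
a=cam('scene');b=cam('side')
cv2.imwrite('pics/p4.png',np.hstack([cv2.resize(a['frame'][130:310,150:390,::-1],(400,300)),cv2.resize(b['frame'][110:290,140:380,::-1],(400,300))]))
def S(c): W=cloud(c);return np.stack([(W-O)@ex,(W-O)@ey,W[...,2]],-1)
for n,c in(('scene',a),('side',b)):
    s=S(c);F=c['frame'].astype(int)
    for k,(lo,hi) in dict(padR=((-.025,-.1,.08),(.025,-.02,.145)),padL=((-.025,.05,.08),(.025,.1,.145)),tab=((.05,-.03,.15),(.1,.07,.19))).items():
        m=((s>lo)&(s<hi)).all(-1)&(F.max(-1)<65); print(n,k,m.sum(),np.median(s[m],0).round(4) if m.any() else '')
```

```text
scene padR 182 [ 0.0019 -0.0548  0.1312]
scene padL 195 [0.0023 0.0746 0.0915]
scene tab 252 [0.0841 0.0406 0.1731]
side padR 190 [-0.0027 -0.0586  0.1321]
side padL 69 [-0.0022  0.0771  0.0907]
side tab 157 [0.0637 0.0315 0.1699]
```

View pics/p4.png

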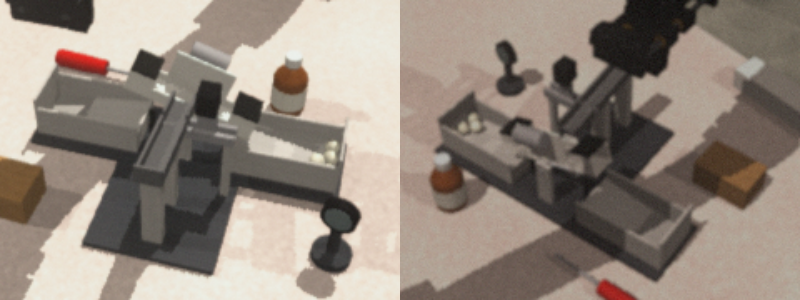

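The tab moved about 40 mm and the gate is on its left stop. I'll let the balls settle, then count them in a close-up.

{"api": "apply_moves", "payload": {
  "commands": [
    [[0,0,0,0,0,0,0],[0,0,0,0,0,0,0],[0,0,0,0,0,0,0],[0,0,0,0,0,0,0],[0,0,0,0,0,0,0],[0,0,0,0,0,0,0],[0,0,0,0,0,0,0],[0,0,0,0,0,0,0],[0,0,0,0,0,0,0],[0,0,0,0,0,0,0],[0,0,0,0,0,0,0],[0,0,0,0,0,0,0],[0,0,0,0,0,0,0],[0,0,0,0,0,0,0],[0,0,0,0,0,0,0]]
  ]
}}

```text
time_s: 10.3
ee_pos: [0.6125, -0.0254, 0.2337]
orientation: [0.616, 0.788, 0.0, 0.0]
contact_force: [-0.0, -0.3, -0.1]
opening: 0.0002
```

Run:
```python
from h import *
b=cam('side');a=cam('scene');a2=cam('scene');b2=cam('side')
r=lambda i:cv2.resize(i[:,:,::-1],(400,400),interpolation=cv2.INTER_CUBIC)
cv2.imwrite('pics/p5.png',np.hstack([r(a['frame'][195:255,310:370]),r(b['frame'][155:215,155:215])]))
for x,y,R in((a,a2,np.s_[195:255,310:370]),(b,b2,np.s_[155:215,155:215])): print(np.abs(x['frame'][R].astype(int)-y['frame'][R]).max())
```

```text
11
16
```

View pics/p5.png

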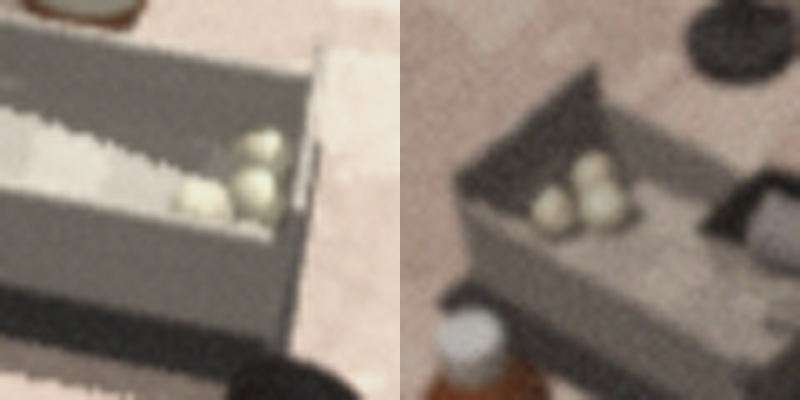

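Only three balls are visible in the chute: scene (265,145), (255,190), (203,198). I'll locate them and look for the fourth.

Run:
```python
from h import *
O=np.array([.514,.062,0]);ex=np.array([.969,.2465,0]);ey=np.array([-.2465,.969,0])
a=cam('scene');b=cam('side');w=cam('wrist')
def S(c): W=cloud(c);return np.stack([(W-O)@ex,(W-O)@ey,W[...,2]],-1)
sa,sb=S(a),S(b)
for n,s,pts,o in(('a',sa,[(265,143),(255,185),(203,192)],(310,195)),('b',sb,[(553,203),(595,165),(603,200)],(155,155))):
    for u,v in pts:
        u-=400 if n=='b' else 0
        U=int(o[0]+u*60/400);V=int(o[1]+v*60/400);print(n,U,V,np.nanmedian(s[V-1:V+2,U-1:U+2].reshape(-1,3),0).round(4))
r=lambda i:cv2.resize(i[:,:,::-1],(400,400),interpolation=cv2.INTER_CUBIC)
cv2.imwrite('pics/p6.png',np.hstack([r(a['frame'][150:250,220:320]),r(b['frame'][150:250,190:290])]))
cv2.imwrite('pics/w6.png',cv2.resize(w['frame'][:,:,::-1],(800,600)))
```

```text
a 349 216 [-0.0241  0.1843  0.033 ]
a 348 222 [-0.0043  0.1844  0.0343]
a 340 223 [0.0072 0.1686 0.0367]
b 177 185 [-0.0087  0.1828  0.0327]
b 184 179 [0.0178 0.1816 0.0343]
b 185 185 [0.0021 0.1647 0.0336]
```

View pics/p6.png

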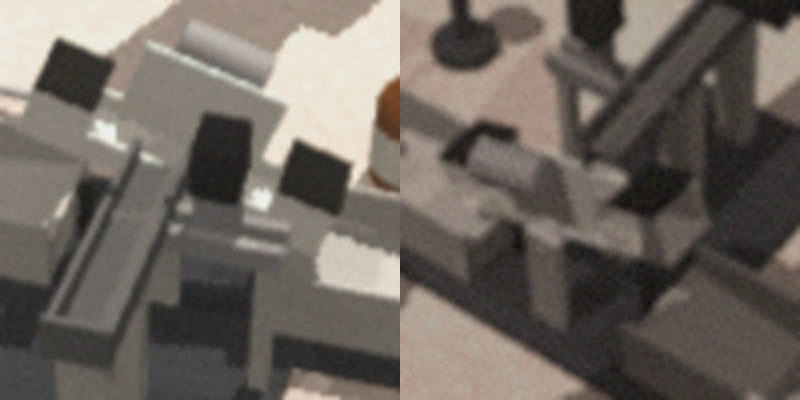

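Comparing the two views in the sorter frame, there are four distinct balls: A (−28,182), B (−7,182), C (3,165) and Q (21,182) mm. A is probably hidden from the side camera by one wall, and Q from the scene camera by the other. The gate and infeed are empty. I'll check the occlusion and hand in if it holds.

Run:
```python
from h import *
O=np.array([.514,.062,0]);ex=np.array([.969,.2465,0]);ey=np.array([-.2465,.969,0])
ok=True
cs=dict(scene=cam('scene'),side=cam('side'))
for k,p in dict(A=(-.026,.182,.027),B=(-.007,.182,.027),C=(.003,.165,.027),Q=(.022,.182,.027)).items():
    P=O+p[0]*ex+p[1]*ey+[0,0,p[2]]
    for n,c in cs.items():
        u,v=np.round(proj(c,P)).astype(int); d=(c['R']@P+c['t'])[2]-c['z_map'][v,u]
        print(k,n,(u,v),'surface in front of centre by mm',round(d*1000,1),c['frame'][v,u]); ok&=d>.003
print(ok,manip.state()['time_s'])
if ok: print(manip.sign_off())
```

```text
A scene (np.int64(348), np.int64(217)) surface in front of centre by mm 8.9 [192 184 157]
A side (np.int64(173), np.int64(190)) surface in front of centre by mm 32.1 [139 125 115]
B scene (np.int64(346), np.int64(223)) surface in front of centre by mm 6.6 [193 183 159]
B side (np.int64(178), np.int64(186)) surface in front of centre by mm 5.4 [170 159 135]
C scene (np.int64(338), np.int64(225)) surface in front of centre by mm 8.0 [227 220 193]
C side (np.int64(185), np.int64(187)) surface in front of centre by mm 6.1 [158 149 130]
Q scene (np.int64(345), np.int64(233)) surface in front of centre by mm 17.4 [107 102  94]
Q side (np.int64(185), np.int64(180)) surface in front of centre by mm 5.2 [150 136 114]
True 10.75
the job is handed in; nothing more can be done
None
```

The gate was rocked over and the stop opened, all four balls are in the left outlet, and I handed the job in at about 10.8 s. The hand-in reports no verdict.

- **Gate:** It started with its left end up, feeding right. I pushed the left pad down with the shut fingertips and the gate fell to its other stop. The last measured heights were 131 mm for the right pad and 91 mm for the left, which matches −0.30 rad.
- **Slide stop:** I pushed the tab left until it sat firmly against its end stop, at about 18 N with no further motion. The camera puts its travel at about 40 mm.
- **Balls:** My close-up showed only three in each view. Combining both cameras gives four separate balls at sorter x of about −26, −7, 3 and 22 mm and y of 165 to 182 mm. Two of them are each hidden from one camera by a chute wall, and a depth check agreed with that. Between consecutive pictures the only differences were noise, so they looked at rest, and the infeed and gate were empty.
- **Bystanders and arm:** The bystanders look unmoved in the pictures, though I did not measure them again at the end. The arm ended clear of everything.

One odd reading: a side force of about 1.4 N showed just after the gate rocked. It had dropped to about 0.5 N when I lifted off, with no visible effect.

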